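# Press a bottle platform's spring corner to the gauge mark and release

## Task

Check the corner spring of the filler's bottle platform: with your fingertips press straight down on the blue pad until the black needle of the dial gauge beside it points at the red limit marker, hold it there for a good second, then let go so that the platform springs back and the needle returns to zero. Do not push the needle well past the marker and do not push the white corner down. Lift nothing, and leave the check weight on the platform and everything else on the bench where it stands.

Things in the scene. Friction and masses are not known exactly. Their poses are not given: they have to be found in the camera images.
- fixture: Frame of platform and gauge, fixed to the bench: dark steel base 250 x 250 mm, top 18 mm up, with two 50 mm wide arms reaching 280 mm from its centre along its blue and white corners. Origin: centre of its base, on the bench. In its axes (mm) the pivot corner is at (-90, -90), blue corner (90, -90), white corner (-90, 90). A bottle locator (bracket with V plate) stands on the platform at x -40, 115 mm above the bench.
- platform: Tilting stainless plate, 230 x 230 x 8 mm, top 70 mm above the bench. Origin: joint under the pivot corner, 18 mm below the top; x to the blue corner, y to the white, z up. Each of these corners rests on a spring and tilts down up to 18 mm; pressed on a pad's centre, only that corner moves. It yields at about 2 to 5 N, plus 0.55 N per mm (12 to 15 N at the stop), and rises when let go.
- pad_blue (a point): Centre of the top face of the blue press pad, a disc 30 mm in diameter and 6 mm high on the blue corner, 76 mm above the bench at rest; the point moves with the platform. It lies 180 mm from the pivot. 4.5 mm of travel of the pad turn the blue gauge's needle by 1 rad.
- pad_white (a point): Centre of the top face of the white press pad, the same on the white corner.
- gauge_blue: Dial gauge with blue rim, face up, 100 mm in diameter, 24 mm thick, over the end of the blue corner's lug (the white corner's post has an empty gauge clamp), its centre 105 mm outward from the blue pad. Origin: centre of its underside, 80 mm above the bench (top 104 mm). Its x axis points to the green zero tick, away from the platform. A steel post stands just beyond it.
- needle_blue (a joint): Angle of the black needle of the blue gauge, rad: 0 at the green zero tick with the corner up, growing clockwise seen from above as the blue corner goes down; 40 times the corner's tilt; 4.0 at the lower stop.
- limit_blue (a joint): Angle at which the red limit marker of the blue gauge is set, rad, counted as the needle's; between 1.3 and 2.9. It stays put.
- needle_blue_tip (a point): Tip of the blue gauge's needle, 37 mm from the centre of the dial. Its x axis points outward along the needle, z up.
- limit_blue_tip (a point): Inner tip of the blue gauge's red limit marker, 37 mm from the centre of the dial. Its x axis points outward, z up.
- white_corner (a joint): Downward tilt of the white corner, rad: 0 when it is up, growing as it goes down, 0.1 at its lower stop
- weight: Stainless check weight with a knob, 500 g, 44 mm in diameter and 53 mm high, standing loose near the middle of the platform in place of a bottle. Origin: centre of its underside.
- bottle_1: Dark glass oil bottle, closed, 62 mm in diameter and 243 mm high, upright on the bench. Origin: centre of its underside.
- bottle_2: Another such bottle. Origin: centre of its underside.
- cup: Red plastic cup, 74 mm across the rim, 85 mm high, upright on the bench. Origin: centre of its underside.
- socket: Steel socket (a thick tube), 50 mm in diameter, 48 mm high, on the bench. Origin: centre of its underside.
- collar: Steel collar, 44 mm in diameter, 16 mm high, lying on the bench. Origin: centre of its underside.
- pen: White and grey marker pen, 135 mm long, 12 mm thick, lying along its x axis. Origin: on the bench under its middle.
Mind the look-alikes: they are no part of the job. Several things have the shape of the cup; the one meant has the colours described above.

How it is judged:
By the outcome, as a careful person would: the job done as asked, in the order asked, and still so for the second after the job is handed in, with the robot touching nothing.
It also fails if it takes over 37 s, if anything falls off the work surface, if the arm or the gripper's body presses on something with over 40 N, if the wrist force passes 120 N, or if a joint passes its speed limit or range.

## Robot

A 7-joint arm with a two-finger parallel gripper is mounted at the origin on the work surface. World frame = base frame: x ahead of the robot, y to its left, z up, the work surface at z = 0. Lengths are in m, angles in rad, forces in N, time in s.
With the tool pointing down it reaches from about 0.425 to 0.875 m from the base axis. Payload 4.7 kg.
Tool frame: the origin (TCP) lies on the mounting face of the last link; the fingertips stand 182 mm ahead of it and the grasp point (between the pads) lies 164 mm ahead of it; x points along the fingers, y is the direction in which the jaws open and shut, and the axes are right-handed (so a half turn about x gives the same grasp; the last joint's range is limited). The gripper opens to 87 mm and grips with 3 to 60 N. Pads are 19 mm wide; open, the fingers measure 117 mm over their backs; the gripper's body (75 mm by 190 mm) begins 51 mm behind the grasp point.
Start: joints at [1.349, 0.321, -0.07, 1.45, 0.023, 1.371, -0.057], TCP at [0.152, -0.632, 0.405] pointing down, gripper open.
Joint ranges: [-2.86, 2.86], [-0.3, 2.09], [-1.38, 1.24], [0.06, 2.45], [-1.56, 4.7], [0.09, 2.05], [-2.69, 2.69]. Speed limits (rad/s): [2.57, 2.57, 3.14, 3.14, 3.14, 3.14, 3.14].

## Interface

Orientations are given as a rotation vector (axis times angle).
In Python, from bench import monitor, get_image, ctrl gives the robot as it stands.
- The arm moves only by the shell command python3 -m creep 'ROWS' [FORCE]. ROWS is JSON, a list of rows, each a list of 7 numbers: the shift along the tool's x, y, z in mm, then the turn, a rotation vector about the tool's x, y, z in rad, then the finger opening in mm, from 0 to 87. A call has 1 to 5 rows; each row shifts and turns the commanded pose from where the row before left it, along the tool's axes as they then stand; what a row does not reach is not made up. A row lasts 1/10 s, in which the tool goes at most 50 mm and 8.59 degrees, less where a joint would pass 70% of its speed; a pose out of reach is approached as far as the arm can. A call is refused whole if a number of a shift passes 50 or a number of a turn 0.15, either way. A call with a gripper value outside its range is refused whole. The fingers move at their own pace and stop on an object; FORCE is the grip in N (left out, the last holds). Time passes only in rows, so rows that do not move let the fingers close. It gives the time, the measured TCP pose, the force and the opening at its end, in the units of the state.
- monitor.get_state(): the state, without advancing time (a new reading comes with each control period).
- get_image(name): name is "scene" or "top" or "wrist"; returns a dict with "img" (384x512x3 uint8, red, green, blue), "mtx" (3x3 intrinsics, pixels), "view" (4x4, takes a point from world to camera coordinates). Camera axes: x right, y up, looking along -z (the intrinsics and any distortion apply to the point x, -y, -z); pixel columns grow to the right and rows downward; lengths in m; the calibration is good to about 2 mm. A picture is of the moment at which its call begins. There is no depth.
- ctrl.close_job(): hands the job in, once; it reports no verdict.
The state is a dict: "time": time; "joint_positions": joint angles; "qd": joint speeds; "joint_torque": joint torques, N m; "position": TCP position; "tool_rot": TCP orientation; "ft_force": force on the tool from outside, world axes, zero at the start; "torque": the same for the moment, N m; "grip_width": opening from 0.0 (shut) to 1.0 (fully open).
Only numpy, scipy, OpenCV 4.12 (cv2) and the standard library are available. Lean on these libraries where they do the work, as an engineer would, in place of code of your own. Each camera call takes 0.05 s, during which the arm holds its last target.

## Working session

There is one attempt and no reset: what is moved stays moved. The work goes in short steps, Python scripts to look and compute and a shell command to move; the robot and the scene stay as the last step left them, time stands still between calls to the robot, and variables do not carry over. Pictures are saved under pics/ and viewed, and the job is handed in when it is done.

```bash
mkdir -p pics; ls; python3 - <<'E'
from bench import monitor,get_image
import cv2
print(monitor.get_state())
for n in ["scene","top","wrist"]:
    d=get_image(n); cv2.imwrite(f"pics/{n}0.png",d["img"][:,:,::-1]); print(n,d["mtx"].tolist(),d["view"].tolist(),[k for k in d])
E
```

```text
pics
{'time': 0.0, 'joint_positions': array([ 1.34909537,  0.32183003, -0.07008115,  1.45168616,  0.02261165,
        1.37078434, -0.05690102]), 'qd': array([-0.00169924, -0.00118565,  0.00078877,  0.00038614, -0.00022999,
       -0.00028417,  0.00215557]), 'joint_torque': array([ 1.08234184e-03, -4.91284168e+01, -4.03646166e-01, -3.12534642e+01,
       -6.39926735e-02,  4.39780857e-02,  1.84057740e-04]), 'position': array([ 0.15177082, -0.63182111,  0.40365098]), 'tool_rot': array([ 2.09679491,  0.25043462, -2.09750371]), 'ft_force': array([-0.53781614, -0.1920549 , -0.08324734]), 'torque': array([-0.00217147,  0.01748433, -0.03119751]), 'grip_width': 1.0015928995637708}
scene [[382.4792558507128, 0.0, 248.7788810186818], [0.0, 382.4792558507128, 194.88018833854758], [0.0, 0.0, 1.0]] [[-0.570207069789096, 0.8213458708068043, -0.015964274839298343, 0.32305758193352124], [-0.5841334670388479, -0.39170870369855393, 0.7108814135507925, 0.24821796021179537], [0.5776261682504589, 0.41467487499896855, 0.7031306832992583, -1.5251355149452286], [0.0, 0.0, 0.0, 1.0]] ['img', 'mtx', 'view']
top [[478.43575409515427, 0.0, 260.352515549217], [0.0, 478.43575409515427, 185.71520186172157], [0.0, 0.0, 1.0]] [[-0.02283164399998012, -0.9996344440049736, -0.014480828399143704, -0.010783669875770181], [0.9849881652821301, -0.024971442161160408, 0.17080615132522317, -0.5699748626574312], [-0.17110531928143377, -0.010363659356573688, 0.9851982360308705, -1.5721375294215372], [0.0, 0.0, 0.0, 1.0]] ['img', 'mtx', 'view']
wrist [[278.2341368833629, 0.0, 256.10336940452885], [0.0, 278.2341368833629, 193.04609789741403], [0.0, 0.0, 1.0]] [[0.23306779137286138, -0.9724587696567754, -0.0018291916823111078, -0.6485773482981213], [0.9425163225303058, 0.22635391259599422, -0.2458188113559202, 0.029291993720285996], [0.2394627035438479, 0.05556840442301141, 0.9693140698666018, -0.38951776450368325], [0.0, 0.0, 0.0, 1.0]] ['img', 'mtx', 'view']
```

View pics/scene0.png

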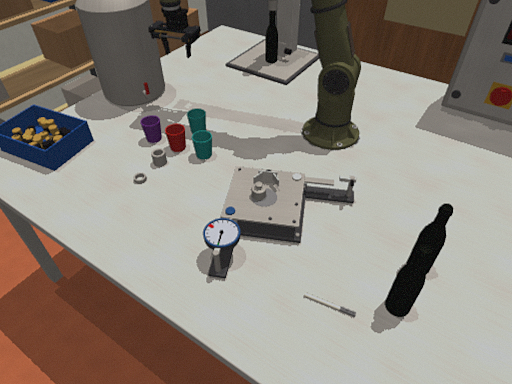

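View pics/top0.png

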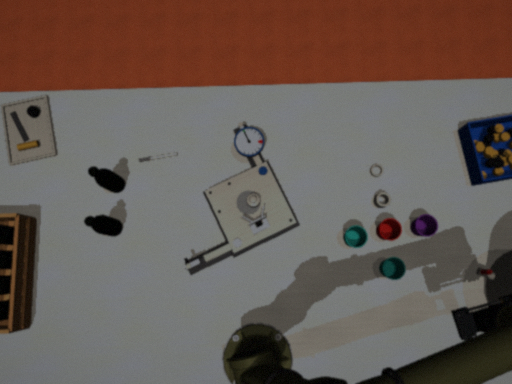

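View pics/wrist0.png

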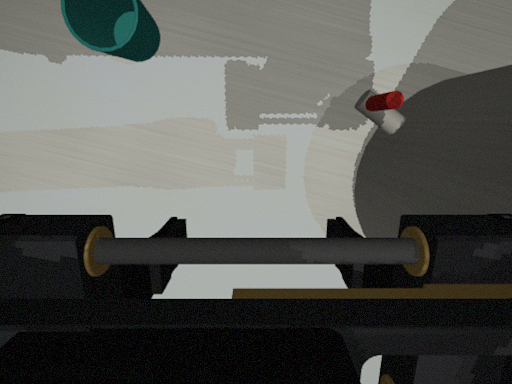

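The top view shows the blue pad near (263,171), the gauge near (250,140) and the weight near (250,205). The arm is on the right.

```bash
cat > h.py <<'E'
import numpy as np,cv2
from bench import monitor,get_image
from scipy.spatial.transform import Rotation as R
def ray(d,u,v):
    K=d["mtx"];V=d["view"];r=np.array([(u-K[0,2])/K[0,0],-(v-K[1,2])/K[1,1],-1.])
    return -V[:3,:3].T@V[:3,3], V[:3,:3].T@r
def plane(d,u,v,z):
    c,r=ray(d,u,v); return c+r*(z-c[2])/r[2]
def proj(d,p):
    K=d["mtx"];V=d["view"];q=V[:3,:3]@np.asarray(p)+V[:3,3]
    return np.array([K[0,2]+K[0,0]*q[0]/-q[2],K[1,2]-K[1,1]*q[1]/-q[2]])
def blues(d,box):
    x0,y0,x1,y1=box;h=cv2.cvtColor(d["img"],cv2.COLOR_RGB2HSV)
    m=cv2.inRange(h,(100,110,40),(125,255,255));k=np.zeros_like(m);k[y0:y1,x0:x1]=m[y0:y1,x0:x1]
    n,l,s,c=cv2.connectedComponentsWithStats(k)
    return [(s[i].tolist(),c[i].round(2).tolist()) for i in range(1,n) if s[i,4]>4]
E
python3 - <<'E'
from h import *
s=monitor.get_state();M=R.from_rotvec(s["tool_rot"]).as_matrix();print("tool axes\n",M.round(3))
for n,b in [("scene",(190,190,260,290)),("top",(220,110,300,200)),("wrist",(0,0,1,1))]:
    d=get_image(n);c=ray(d,0,0)[0];print(n,"cam",c.round(3), "in tool",(M.T@(c-s["position"])).round(3))
    for st,ce in blues(d,b): print(st,ce,plane(d,*ce,.076).round(4),plane(d,*ce,.104).round(4))
    if n!="wrist":
        x0,y0,x1,y1=b;cr=d["img"][y0:y1,x0:x1,::-1]
        cv2.imwrite(f"pics/{n}0c.png",cv2.resize(cr,None,fx=6 if n=="scene" else 6,fy=6,interpolation=cv2.INTER_CUBIC))
E
```

```text
tool axes
 [[-0.     0.234 -0.972]
 [ 0.001 -0.972 -0.234]
 [-1.    -0.001  0.   ]]
scene cam [1.21  0.464 0.901] in tool [-0.496 -0.819 -1.285]
[226, 207, 9, 8, 57] [229.96, 210.56] [ 0.6173 -0.0309  0.076 ] [ 0.6374 -0.0141  0.104 ]
[204, 218, 37, 29, 155] [223.03, 233.45] [0.698  0.0053 0.076 ] [0.7153 0.0209 0.104 ]
top cam [ 0.292 -0.041  1.646] in tool [-1.241 -0.543 -0.274]
[236, 127, 13, 8, 17] [241.47, 129.59] [0.7602 0.035  0.076 ] [0.7519 0.0337 0.104 ]
[243, 148, 19, 9, 30] [252.7, 153.57] [ 0.6755 -0.0015  0.076 ] [ 0.6686 -0.0022  0.104 ]
[259, 167, 8, 7, 43] [262.53, 170.26] [ 0.6172 -0.0333  0.076 ] [ 0.6114 -0.0334  0.104 ]
wrist cam [ 0.217 -0.616  0.384] in tool [ 0.02  -0.    -0.067]
```

View pics/scene0c.png

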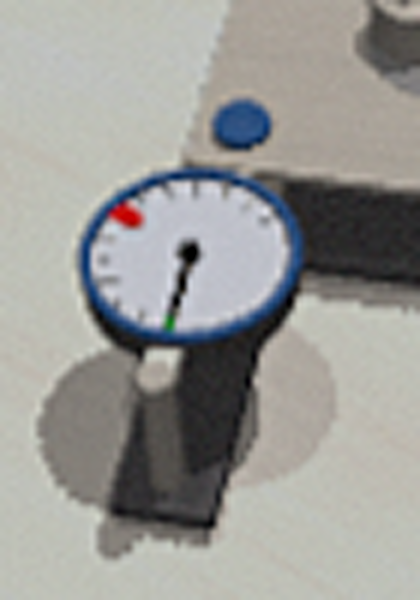

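View pics/top0c.png

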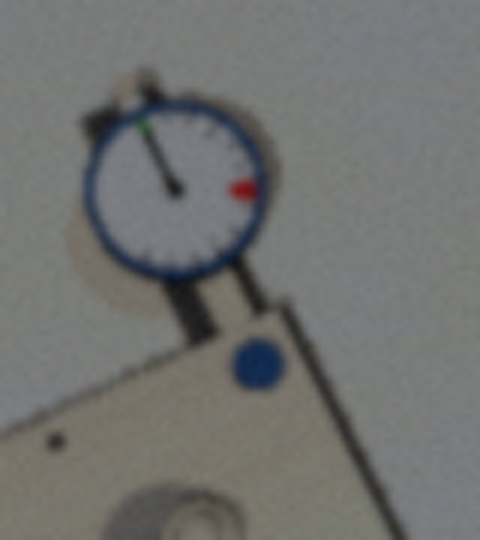

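```bash
cat >> h.py <<'E'
def dial(d,box,z=.102):
    """sub-pixel red centroid, green centroid in box"""
    x0,y0,x1,y1=box;h=cv2.cvtColor(d["img"],cv2.COLOR_RGB2HSV)
    o={}
    for n,ms in {"red":[((0,110,70),(8,255,255)),((172,110,70),(180,255,255))],"green":[((45,80,40),(80,255,255))]}.items():
        m=sum(cv2.inRange(h,*a) for a in ms)[y0:y1,x0:x1]; mm=cv2.moments(m,True)
        o[n]=None if mm["m00"]==0 else plane(d,x0+mm["m10"]/mm["m00"],y0+mm["m01"]/mm["m00"],z)
    return o
E
python3 - <<'E'
from h import *
pad=np.array([.6173,-.032])
for n,b,hub in [("scene",(200,210,243,255),(31.5+190,42+190)),("top",(235,125,266,158),(29.2+220,31.5+110))]:
    d=get_image(n);o=dial(d,b);H=plane(d,*hub,.104);print(n,"hub",H.round(4),{k:None if v is None else v.round(4) for k,v in o.items()})
    v=H[:2]-pad;ax=np.arctan2(v[1],v[0]);print("pad-hub",np.linalg.norm(v),"yaw",ax)
    for k,p in o.items():
        if p is None: continue
        q=p[:2]-H[:2];print(k,np.linalg.norm(q),"angle",(ax-np.arctan2(q[1],q[0]))%(2*np.pi))
s=monitor.get_state();M=R.from_rotvec(s["tool_rot"]).as_matrix();y=M[:,1];print("jaw yaw",np.arctan2(y[1],y[0]),s["time"])
E
```

```text
scene hub [0.7136 0.0144 0.104 ] {'red': array([ 0.7108, -0.0258,  0.102 ]), 'green': array([0.7484, 0.0286, 0.102 ])}
pad-hub 0.10691247273049874 yaw 0.4484648740631974
red 0.04026394962508969 angle 2.090792279773461
green 0.03756963797428885 angle 0.060988880537887535
top hub [0.7101 0.0086 0.104 ] {'red': array([ 0.711 , -0.0277,  0.102 ]), 'green': array([0.7509, 0.0287, 0.102 ])}
pad-hub 0.10133176389876863 yaw 0.4121650575146468
red 0.03634965362234803 angle 1.959397336021416
green 0.04543680546042921 angle 6.238122247525439
jaw yaw -1.3349666262550657 0.4
```

```bash
python3 -m creep '[[0,-12,-15,0,0,0,0],[0,-25,-31,0,0,0,0],[0,-25,-31,0,0,0,0],[0,-25,-31,0,0,0,0],[0,-25,-31,0,0,0,0]]' 20
```

```text
time: 0.9
position: [0.2616, -0.4893, 0.4049]
tool_rot: [2.096, 0.248, -2.096]
ft_force: [0.7, -0.9, 1.0]
grip_width: 0.631
```

```bash
python3 -m creep '[[0,-25,-31,0,0,0,0],[0,-25,-31,0,0,0,0],[0,-25,-31,0,0,0,0],[0,-25,-31,0,0,0,0],[0,-25,-31,0,0,0,0]]'; python3 -m creep '[[0,-25,-31,0,0,0,0],[0,-25,-31,0,0,0,0],[0,-25,-31,0,0,0,0],[0,-25,-31,0,0,0,0],[0,-25,-31,0,0,0,0]]'
```

```text
time: 1.4
position: [0.3831, -0.3314, 0.4051]
tool_rot: [2.096, 0.247, -2.096]
ft_force: [0.3, -1.2, 0.4]
grip_width: 0.171
time: 1.9
position: [0.5045, -0.1737, 0.4051]
tool_rot: [2.097, 0.247, -2.096]
ft_force: [-0.1, 0.2, -0.6]
grip_width: -0.001
```

```bash
python3 - <<'E'
from h import *
s=monitor.get_state();M=R.from_rotvec(s["tool_rot"]).as_matrix();print(s["position"],M.round(3))
print("to go (tool,mm)",M.T@(np.array([.6173,-.032,.35])-s["position"])*1000)
E
```

```text
[ 0.50453583 -0.17372076  0.4050946 ] [[ 0.001  0.233 -0.972]
 [-0.001 -0.972 -0.233]
 [-1.     0.001 -0.   ]]
to go (tool,mm) [  55.06652134 -111.52921356 -142.70550098]
```

```bash
python3 -m creep '[[0,-25,-31,0,0,0,0],[0,-25,-31,0,0,0,0],[10,-20,-26,0,0,0,0],[10,-10,-13,-0.1,0,0,0],[10,-5,-6,-0.1,0,0,0]]'; python3 -m creep '[[0,0,0,0,0,0,0],[0,0,0,0,0,0,0]]';  python3 - <<'E'
from h import *
s=monitor.get_state();M=R.from_rotvec(s["tool_rot"]).as_matrix();print(s["position"],M.round(3),np.arctan2(M[1,1],M[0,1]))
print("to go (tool,mm)",M.T@(np.array([.6173,-.032,.35])-s["position"])*1000)
for n in ("wrist","scene","top"):
    d=get_image(n); cv2.imwrite(f"pics/{n}1.png",d["img"][:,:,::-1])
E
```

```text
time: 2.4
position: [0.5883, -0.0646, 0.3745]
tool_rot: [1.977, 0.446, -1.975]
ft_force: [-0.6, -0.4, 0.2]
grip_width: 0.0
time: 2.6
position: [0.5873, -0.0675, 0.3748]
tool_rot: [1.981, 0.436, -1.982]
ft_force: [0.6, 0.0, 0.1]
grip_width: 0.004
[ 0.58725083 -0.06748711  0.37477209] [[-0.     0.42  -0.908]
 [-0.    -0.908 -0.42 ]
 [-1.     0.     0.001]] -1.137502387353347
to go (tool,mm) [ 24.74544865 -19.59457355 -42.18600765]
```

View pics/wrist1.png

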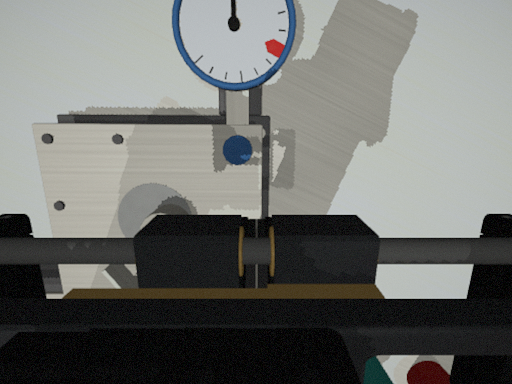

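View pics/scene1.png

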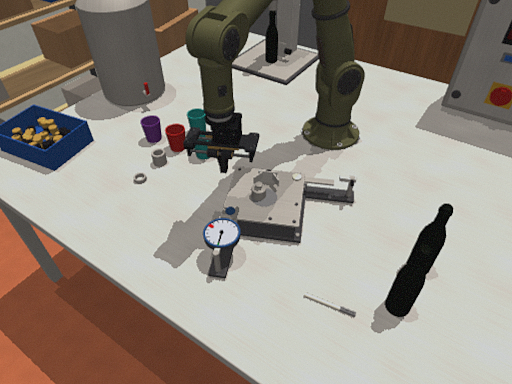

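View pics/top1.png

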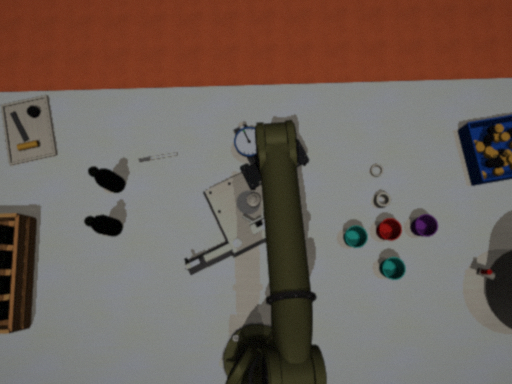

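The wrist view shows the pad at (238,150) and the dial centre at (234,23). The dial's red marker is at (275,47), and the platform edges line up with the image. I'll measure the pad from here.

```bash
python3 - <<'E'
from h import *
d=get_image("wrist");s=monitor.get_state();M=R.from_rotvec(s["tool_rot"]).as_matrix()
for b in [(215,130,262,170)]:
    for st,ce in blues(d,b):
        p=plane(d,*ce,.076); print(st,ce,p.round(4)); print("togo",(M.T@(p-s["position"])*1000).round(1))
o=dial(d,(170,0,300,92)); H=plane(d,234,23,.104);print(H.round(4),np.linalg.norm(H[:2]-p[:2]),np.arctan2(*(H-p)[[1,0]]))
ax=np.arctan2(*(H-p)[[1,0]])
for k,q in o.items():
    if q is not None: v=q-H;print(k,np.linalg.norm(v[:2]),(ax-np.arctan2(v[1],v[0]))%6.2832)
E
```

```text
[222, 136, 29, 29, 641] [236.18, 149.66] [ 0.6162 -0.0328  0.076 ]
togo [299.5 -20.2 -40.9]
[0.7115 0.009  0.104 ] 0.1040648782941461 0.4133563015818583
red 0.03652928219340676 2.053477850634273
```

```bash
python3 -m creep '[[5,-10,-20,0,0,0,0],[20,-10,-21,0,0,0,0],[30,0,0,0,0,0,0],[25,0,0,0,0,0,0],[10,0,0,0,0,0,0]]'; python3 -m creep '[[0,0,0,0,0,0,0],[0,0,0,0,0,0,0]]';  python3 - <<'E'
from h import *
d=get_image("wrist");s=monitor.get_state();M=R.from_rotvec(s["tool_rot"]).as_matrix();print(s["time"],s["position"],s["ft_force"])
print("to go",(M.T@(np.array([.6165,-.0325,.076+.182])-s["position"])*1000).round(1))
for n in ("wrist","scene"):
    d=get_image(n); cv2.imwrite(f"pics/{n}2.png",d["img"][:,:,::-1])
E
```

```text
time: 3.3
position: [0.6152, -0.0323, 0.2824]
tool_rot: [1.978, 0.438, -1.985]
ft_force: [0.8, -1.1, -0.1]
grip_width: 0.006
time: 3.5
position: [0.6165, -0.032, 0.286]
tool_rot: [1.982, 0.437, -1.979]
ft_force: [-0.4, -0.6, 0.5]
grip_width: 0.006
3.55 [ 0.61670389 -0.03186488  0.28649374] [-0.06333783 -0.41783734  0.63315434]
to go [28.5  0.4  0.5]
```

View pics/wrist2.png

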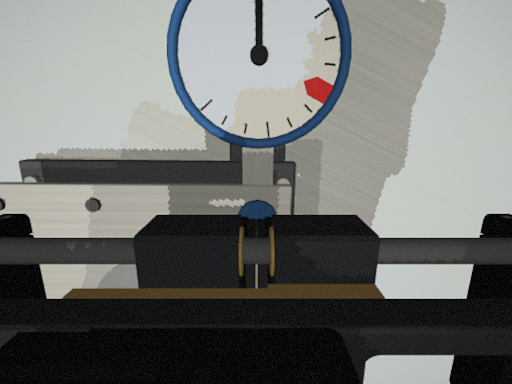

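View pics/scene2.png

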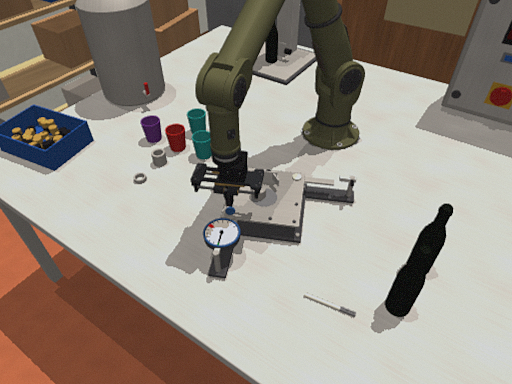

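```bash
cat >> h.py <<'E'
def needle(tag=None,H=None):
    d=get_image("wrist");s=monitor.get_state();z=.104
    img=d["img"].astype(int);h=cv2.cvtColor(d["img"],cv2.COLOR_RGB2HSV)
    H0=np.array([.712,.0095,z]) if H is None else np.array([*H,z])
    vv,uu=np.mgrid[0:200,80:440]
    P=np.stack([plane(d,u,v,z) for u,v in zip(uu.ravel(),vv.ravel())])[:,:2]
    px=img[vv.ravel(),uu.ravel()];hs=h[vv.ravel(),uu.ravel()].astype(int)
    dark=px.max(1)<60; red=((hs[:,0]<9)|(hs[:,0]>171))&(hs[:,1]>140)&(hs[:,2]>80)
    rr=np.linalg.norm(P-H0[:2],axis=1)
    # refine hub: dark blob within 12 mm: densest disc of dark
    blue=(hs[:,0]>100)&(hs[:,0]<125)&(hs[:,1]>110)&(hs[:,2]>40)&(rr>.042)&(rr<.056)
    c=P[blue]; A=np.c_[2*c,np.ones(len(c))];sol=np.linalg.lstsq(A,(c**2).sum(1),rcond=None)[0];Hc=sol[:2]
    rad=np.sqrt(sol[2]+Hc@Hc)
    q=P-Hc;r=np.linalg.norm(q,axis=1)
    ax=R.from_rotvec(s["tool_rot"]).as_matrix()[:2,2]*-1;a0=np.arctan2(ax[1],ax[0])
    f=lambda m:(a0-np.arctan2(*q[m].mean(0)[::-1])+1)%(2*np.pi)-1
    n=dark&(r>.014)&(r<.033); m=red&(r<.048)
    print("t",s["time"],"z",s["position"].round(4),"F",s["ft_force"].round(1),"hub",Hc.round(4),"rad",rad.round(4),"needle",f(n).round(3),n.sum(),"red",f(m).round(3),m.sum(),"rmin",r[m].min().round(4))
    if tag: cv2.imwrite(f"pics/{tag}.png",d["img"][:,:,::-1])
E
python3 -c "
from h import *
needle()"
python3 -m creep '[[6,0,0,0,0,0,0],[8,0,0,0,0,0,0],[6,0,0,0,0,0,0],[3,0,0,0,0,0,0],[1,0,0,0,0,0,0]]'
python3 -c "
from h import *
needle('w3')"
```

```text
t 3.7 z [ 0.6166 -0.0317  0.2862] F [-0.1 -0.4  0.8] hub [0.7101 0.0102] rad 0.0465 needle -0.012 162 red 2.047 472 rmin 0.0283
time: 4.2
position: [0.6158, -0.0317, 0.2598]
tool_rot: [1.979, 0.439, -1.982]
ft_force: [0.0, -0.3, 0.1]
grip_width: 0.005
t 4.25 z [ 0.6159 -0.0316  0.2601] F [-0.6  0.1 -0.9] hub [0.7098 0.0101] rad 0.0462 needle -0.005 24 red 2.048 699 rmin 0.0278
```

View pics/w3.png

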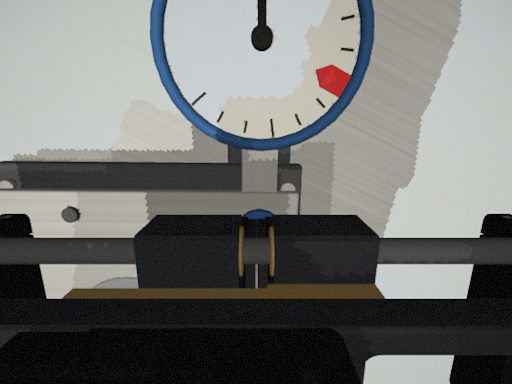

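```bash
python3 -m creep '[[2,0,0,0,0,0,0],[2,0,0,0,0,0,0],[2,0,0,0,0,0,0],[1,0,0,0,0,0,0],[0,0,0,0,0,0,0]]'
python3 -c "
from h import *
needle('w4')"
```

```text
time: 4.75
position: [0.6165, -0.0316, 0.2547]
tool_rot: [1.981, 0.438, -1.979]
ft_force: [-1.4, -0.5, 5.5]
grip_width: 0.003
t 4.8 z [ 0.6165 -0.0316  0.2548] F [-0.3  0.4  6. ] hub [0.7098 0.0101] rad 0.0462 needle 0.343 23 red 2.049 747 rmin 0.0277
```

View pics/w4.png

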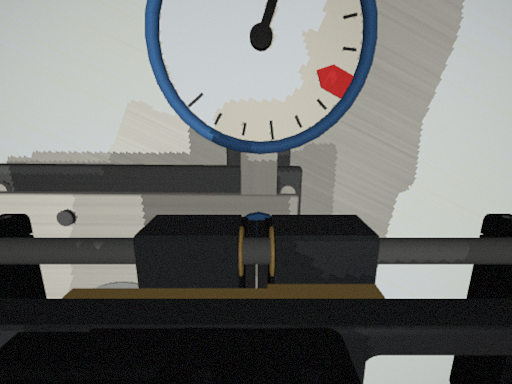

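```bash
python3 -m creep '[[1.5,0,0,0,0,0,0],[1.5,0,0,0,0,0,0],[1.5,0,0,0,0,0,0],[1,0,0,0,0,0,0],[0,0,0,0,0,0,0]]'
python3 -c "
from h import *
needle('w5')"
```

```text
time: 5.3
position: [0.6168, -0.0315, 0.2499]
tool_rot: [1.982, 0.437, -1.978]
ft_force: [-1.6, -0.0, 7.9]
grip_width: 0.006
t 5.35 z [ 0.6168 -0.0315  0.2499] F [-1.3  0.3  7.7] hub [0.7097 0.0101] rad 0.0461 needle 1.295 479 red 2.047 809 rmin 0.0276
```

View pics/w5.png

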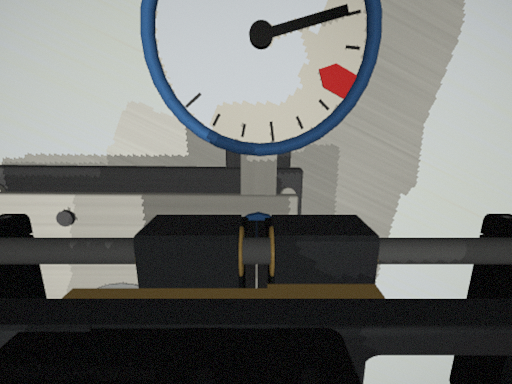

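```bash
python3 -c "
import cv2
i=cv2.imread('pics/w5.png')[0:160,200:400];cv2.imwrite('pics/w5z.png',cv2.resize(i,None,fx=3.7,fy=3.7,interpolation=cv2.INTER_CUBIC))"
```

```text
(no output)
```

View pics/w5z.png

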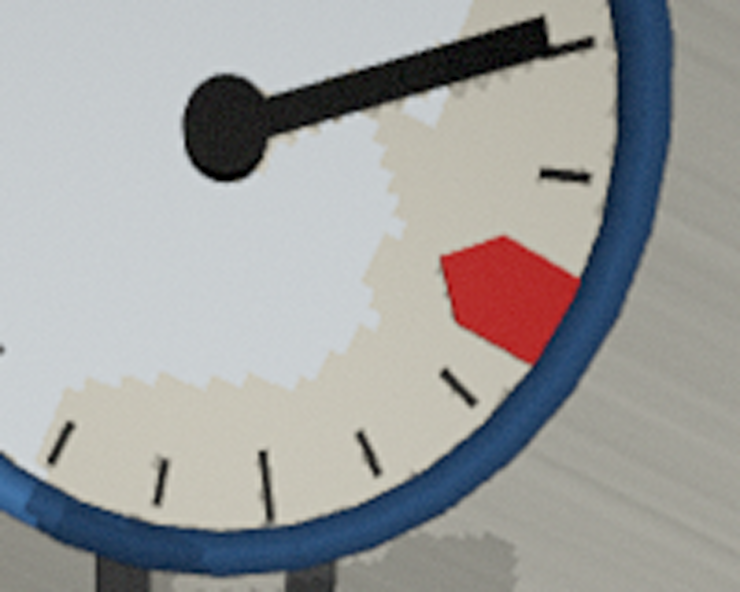

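Needle reads 1.295 rad, and the red marker about 2.04 by the plane mapping. The tick marks (spaced about 1/3 rad) agree once I allow for parallax.

```bash
python3 -m creep '[[1.5,0,0,0,0,0,0],[1.2,0,0,0,0,0,0],[0.7,0,0,0,0,0,0],[0,0,0,0,0,0,0]]'
python3 -c "
from h import *
needle('w6')
i=cv2.imread('pics/w6.png')[0:160,200:400];cv2.imwrite('pics/w6z.png',cv2.resize(i,None,fx=3.7,fy=3.7,interpolation=cv2.INTER_CUBIC))"
```

```text
time: 5.75
position: [0.6169, -0.0314, 0.2469]
tool_rot: [1.983, 0.437, -1.977]
ft_force: [-0.8, 0.0, 9.7]
grip_width: 0.005
t 5.8 z [ 0.6169 -0.0314  0.2469] F [-1.3  0.2 10.6] hub [0.7097 0.01  ] rad 0.046 needle 1.902 462 red 2.056 787 rmin 0.0276
```

View pics/w6z.png

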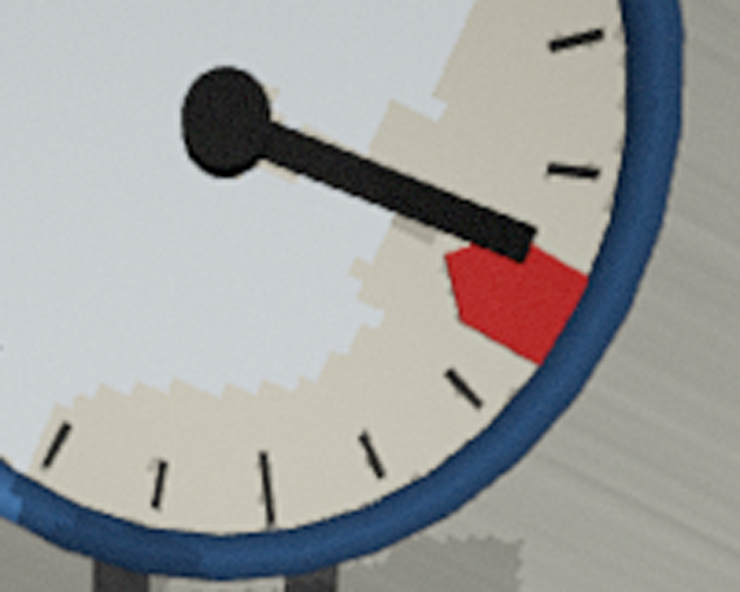

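```bash
cat >> h.py <<'E'
def ndir(tag):
    d=get_image("wrist");s=monitor.get_state();cv2.imwrite(f"pics/{tag}.png",d["img"][:,:,::-1])
    z=.104;H=np.array([.7115,.0095])
    g=d["img"][0:170,200:400].max(2)<60
    n,l,st,c=cv2.connectedComponentsWithStats(g.astype(np.uint8))
    hp=proj(d,[*H,z]);k=l[int(max(hp[1],0)),int(hp[0]-200)]
    ys,xs=np.nonzero(l==k);P=np.array([plane(d,x+200,y,z)[:2] for x,y in zip(xs,ys)])
    # axis by PCA over elongated part
    mu=P.mean(0);w,V=np.linalg.eigh(np.cov((P-mu).T));v=V[:,1]
    t=(P-mu)@v
    if abs(t.min())>t.max(): v=-v
    ax=-R.from_rotvec(s["tool_rot"]).as_matrix()[:2,2];a0=np.arctan2(ax[1],ax[0])
    print("t",s["time"],"z",s["position"][2].round(4),"F",s["ft_force"].round(1),"needle",((a0-np.arctan2(v[1],v[0])+1)%6.2832-1).round(3),"a0",a0.round(3),len(P),st[k].tolist())
    return d,a0
E
python3 - <<'E'
from h import *
d,a0=ndir('w7')
pts=np.array([(576,41),(574,172),(464,389),(372,455),(160,483),(57,446),(267,488)])
f=lambda p:np.array([plane(d,200+x/3.7,y/3.7,.102)[:2] for x,y in np.atleast_2d(p)])
from scipy.optimize import least_squares
P=f(pts)
c=least_squares(lambda h:np.linalg.norm(P[:6]-h,axis=1)-np.linalg.norm(P[:6]-h,axis=1).mean(),[.7115,.0095]).x
an=lambda Q:((a0-np.arctan2(*(Q-c).T[::-1]))%6.2832).round(3)
print("c",c,np.linalg.norm(P-c,axis=1).round(4)); print("ticks",an(P))
Q=f([(446,257),(461,321),(509,238),(588,278),(542,362)]);print("marker",an(Q),np.linalg.norm(Q-c,axis=1).round(4),an(Q.mean(0)[None]),an(Q[3:].mean(0)[None]),an(Q[1:3].mean(0)[None]))
E
```

```text
t 5.85 z 0.2469 F [-1.4  0.2  9.9] needle 1.914 a0 0.436 1309 [49, 18, 96, 52, 1309]
c [0.71000108 0.00994537] [0.0386 0.0388 0.0388 0.0387 0.0385 0.0388 0.0387]
ticks [1.346 1.68  2.345 2.676 3.341 3.673 3.011]
marker [2.05  2.202 1.902 1.924 2.155] [0.028  0.0334 0.0337 0.0438 0.0438] [2.046] [2.039] [2.052]
```

```bash
python3 -m creep '[[0.4,0,0,0,0,0,0],[0.3,0,0,0,0,0,0],[0,0,0,0,0,0,0]]'
python3 -c "
from h import *
ndir('w8')
i=cv2.imread('pics/w8.png')[0:160,200:400];cv2.imwrite('pics/w8z.png',cv2.resize(i,None,fx=3.7,fy=3.7,interpolation=cv2.INTER_CUBIC))
cv2.imwrite('pics/s8.png',get_image('scene')['img'][:,:,::-1])
i=cv2.imread('pics/s8.png')[150:300,180:380];cv2.imwrite('pics/s8z.png',cv2.resize(i,None,fx=3.7,fy=3.7,interpolation=cv2.INTER_CUBIC))"
```

```text
time: 6.15
position: [0.617, -0.0314, 0.2463]
tool_rot: [1.983, 0.437, -1.977]
ft_force: [-1.2, 0.1, 9.6]
grip_width: 0.009
t 6.2 z 0.2464 F [-1.5 -0.8  9.2] needle 2.035 a0 0.436 1302 [49, 18, 92, 62, 1302]
```

View pics/w8z.png

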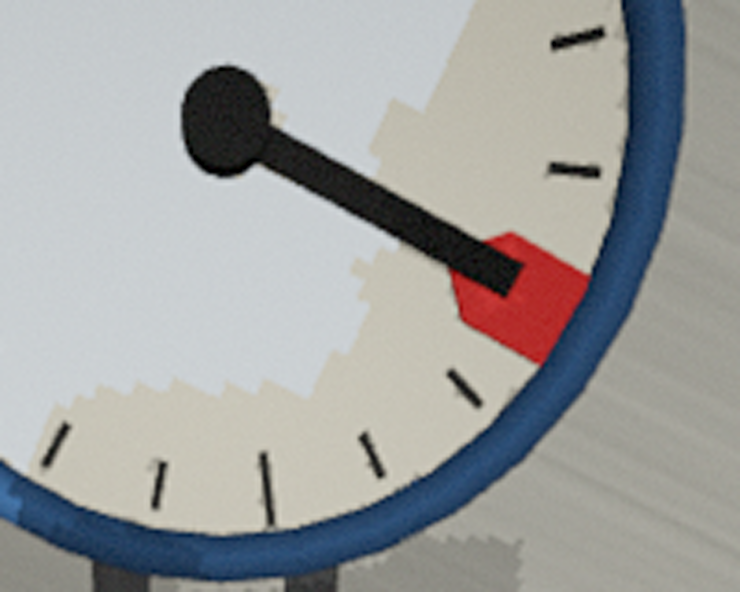

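View pics/s8z.png

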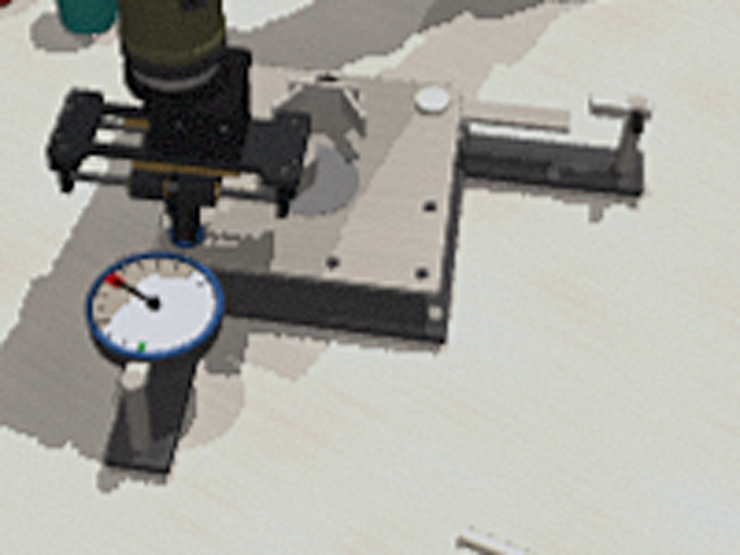

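Needle 2.035 against the marker's 2.045, and the scene view also shows the needle lying over the red marker. I'll hold here.

```bash
python3 -m creep '[[0,0,0,0,0,0,0],[0,0,0,0,0,0,0],[0,0,0,0,0,0,0],[0,0,0,0,0,0,0],[0,0,0,0,0,0,0]]' | head -1
python3 -c "
from h import *
ndir('w9')"
python3 -m creep '[[0,0,0,0,0,0,0],[0,0,0,0,0,0,0],[0,0,0,0,0,0,0],[0,0,0,0,0,0,0],[0,0,0,0,0,0,0]]'|head -1
python3 -c "
from h import *
ndir('w10')"
python3 -m creep '[[0,0,0,0,0,0,0],[0,0,0,0,0,0,0],[0,0,0,0,0,0,0],[0,0,0,0,0,0,0],[0,0,0,0,0,0,0]]'|head -1
python3 -c "
from h import *
ndir('w11')"
```

```text
time: 6.75
t 6.8 z 0.2464 F [-1.5 -0.4 10.1] needle 2.03 a0 0.436 1303 [49, 18, 92, 62, 1303]
time: 7.3
t 7.35 z 0.2463 F [-2.3  0.6 10.3] needle 2.03 a0 0.436 1302 [49, 18, 92, 62, 1302]
time: 7.85
t 7.9 z 0.2464 F [-1.2 -0.3 10.2] needle 2.03 a0 0.436 1305 [49, 18, 92, 62, 1305]
```

Held for about 1.7 s at 2.03. Now I'll let go, straight up.

```bash
python3 -m creep '[[-3,0,0,0,0,0,0],[-4,0,0,0,0,0,0],[-5,0,0,0,0,0,0],[-8,0,0,0,0,0,0],[-15,0,0,0,0,0,0]]'
python3 -m creep '[[-25,0,0,0,0,0,0],[-25,0,0,0,0,0,0],[-20,0,0,0,0,0,0],[-10,0,0,0,0,0,0],[0,0,0,0,0,0,0]]'
python3 -m creep '[[0,0,0,0,0,0,0],[0,0,0,0,0,0,0],[0,0,0,0,0,0,0]]'
python3 -c "
from h import *
ndir('w12')
cv2.imwrite('pics/s12.png',get_image('scene')['img'][:,:,::-1])"
```

```text
time: 8.4
position: [0.6155, -0.0317, 0.2785]
tool_rot: [1.978, 0.439, -1.983]
ft_force: [-0.7, 0.2, -0.7]
grip_width: 0.005
time: 8.9
position: [0.6165, -0.0315, 0.361]
tool_rot: [1.983, 0.437, -1.977]
ft_force: [1.0, -0.2, -0.3]
grip_width: 0.006
time: 9.2
position: [0.6158, -0.0317, 0.3579]
tool_rot: [1.978, 0.439, -1.983]
ft_force: [0.4, 0.6, -0.3]
grip_width: 0.005
t 9.25 z 0.358 F [ 1.  -0.8  0. ] needle 0.005 a0 0.436 299 [54, 22, 11, 58, 299]
```

View pics/w12.png

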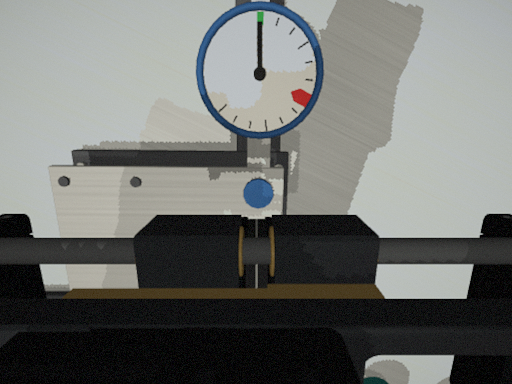

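View pics/s12.png

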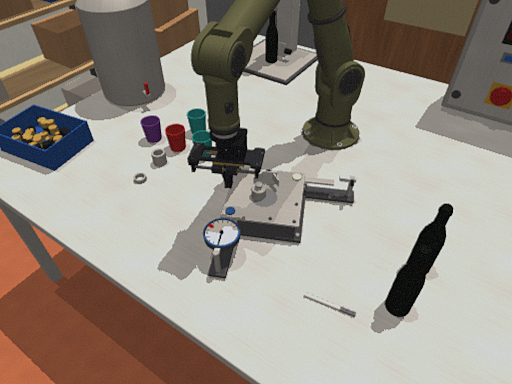

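The needle is back on the green tick (260,17), the weight is still on the platform, and the arm is clear of everything.

```bash
python3 -c "
from bench import ctrl
print(ctrl.close_job())"
```

```text
the job is handed in; nothing more can be done
None
```

I pressed the blue pad straight down with closed fingertips until the needle was on the red limit marker, held it there, then lifted straight off and handed the job in. It took about 9.3 s of the 37 s allowed.

- **At the marker:** the needle read 2.03–2.035 rad and the marker about 2.04 rad. It held steady for about 1.7 s at around 10 N, with no sign of passing the marker.
- **After release:** the needle returned to the green zero tick (0.005 rad) and the wrist force was back to about zero. In the scene view the check weight and the other bench items stood where they were.
- **Disagreements and limits:** my first needle reading, taken about the rim centre, came out slightly low at 1.90 rad, against 1.91 along the needle's own direction. I used the second method from there. The three cameras first put the marker between 1.96 and 2.09 rad, and I settled it with the dial's tick marks. The white corner I judged only by eye in the scene picture: no tilt was visible, but I did not measure it.

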